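Check a moped's air filter against the lamp

ROBOT

A 6-joint arm with a two-finger parallel gripper is mounted at the origin on the work surface; the furniture and walls round the work are solid. World frame = base frame: x ahead of the robot, y to its left, z up, the work surface at z = 0. Lengths are in mm, angles in rad, forces in N, time in s.
With the tool pointing down it reaches from about 350 to 975 mm from the base axis. Payload 7.1 kg.
Tool frame: the origin (TCP) lies at the centre of the arm's flange, where the gripper is bolted on; the fingertips stand 182 mm ahead of it and the grasp point (between the pads) lies 163 mm ahead of it; z points along the fingers, y is the direction in which the jaws open and shut (so a half turn about z gives the same grasp; the last joint's range is limited). The gripper opens to 88 mm and grips with 3 to 60 N. Pads are 20 mm wide; open, the fingers measure 115 mm over their backs; the gripper's body (75 mm by 178 mm) begins 61 mm behind the grasp point.
Start: joints at [1.144, 0.423, 1.63, -0, 1.089, -0.019], TCP at [247.837, 573.745, 404.675] pointing down, gripper open.
Joint ranges: [-3, 3], [-0.9, 2.11], [0.09, 2.58], [-1.31, 4.45], [0.11, 2.69], [-2.54, 2.54]. Speed limits (rad/s): [2.39, 2.39, 3.01, 3.14, 3.14, 3.14].

INTERFACE

Orientations are given as a rotation vector (axis times angle).
In Python, from workcell import get_obs, get_image, camera_params, workorder, search_frame, silhouettes gives the robot as it stands.
- The arm moves only by the tool play_rows, never from a script. Its arguments are lists of equal length, an entry for each row: "travel": the shift along the tool's x, y, z in units of 25 mm (1.0 is 25 mm), a list of three; "angular": the turn, a rotation vector about the tool's x, y, z in units of 8 degrees (1.0 is 8 degrees), a list of three; "claw": the opening, from -1 (shut) to 1 (fully open), so that 0 is half open. A call has 1 to 20 rows; each row is the pose to reach, as a shift and turn from the pose measured when the call began, along the tool's axes at that moment; what a row does not reach only later rows make up. A row lasts 1/8 s, in which the tool goes at most 62.5 mm and 10.7 degrees, less where a joint would pass 70% of its speed; a pose out of reach is approached as far as the arm can. A call with a gripper value outside its range is refused whole. The fingers move at their own pace and stop on an object; the grip force is fixed at half the most. Time passes only in rows, so rows that repeat a pose let the fingers close. It gives the time, the measured TCP pose, the force and the opening at its end, in the units of the state.
- get_obs(): the state, without advancing time (a new reading comes with each control period).
- get_image(name): name is "side" or "top" or "wrist"; returns the picture (400x640x3 uint8, blue, green, red); there is no depth.
- camera_params(name): a dict with "mtx" (3x3 intrinsics, pixels), "R" (3x3) and "t" (3): a world point X has camera coordinates R X + t; the wrist camera has in their place "T_tool_cam" (4x4, takes a point from camera to tool coordinates, whose origin is the TCP and whose axes are the flange's). Camera axes: x right, y down, z forward; pixel columns grow to the right and rows downward; lengths in mm; the calibration is good to about 2 mm. The wrist camera is an equidistant fisheye: a pixel r from the principal point sees the ray r / f radians off the axis. A picture is of the moment at which its call begins: read the wrist's pose just before it. camera_params takes no time and is no camera call.
- workorder.close_job(): hands the job in, once; it reports no verdict.
Trained networks look in the newest picture that a camera, given by its name, has taken for a name from the list of things; names that differ only in an ending like _2 or _b are one class to them, and where a whole thing is asked for, a point or a joint stands for the part that bears it (a point fixed in the world has none). Each returns a list of dicts, best first, with "conf" (0 to 1); they miss things now and then, are a little off and sometimes report something else, mostly with a low value. They report only what shows in the picture. A call takes as long as a camera call.
- search_frame(camera, thing): "location" ([x, y, z] in mm, in world coordinates, good to about 4 mm: the middle of the surface that is visible of it).
- silhouettes(camera, thing): "mask" (400x640 bool, what is visible of it).
The state is a dict: "t": time; "qpos": joint angles; "qvel": joint speeds; "joint_torque": joint torques, N m; "ee_pos": TCP position; "orientation": TCP orientation; "ft_force": force on the tool from outside, world axes, zero at the start; "moment": the same for the moment, N m; "width": finger opening in mm.
Only numpy, scipy, OpenCV 4.12 (cv2) and the standard library are available. Lean on these libraries where they do the work, as an engineer would, in place of code of your own. Each camera call takes 0.05 s, during which the arm holds its last target. There are 200 camera calls.

TASK

Swing the grey cover of the air-filter box right back on its hinge so that it stays open, draw the orange-framed filter plate up out of its grooves by the pull tab, and hold it upright and square in front of the lit work lamp, 6 to 8 cm from the light and middle to middle, so that the mechanic can see how clogged it is. Finish while still holding the filter there, steady and touching nothing else, with the cover left open; do not shift the lamp or the other things on the bench.

Things in the scene. Friction and masses are not known exactly. Their poses are not given: they have to be found in the camera images.
- airbox: black plastic air-filter box on a plywood board (164 x 110 x 12) fast to the bench. Origin: centre of the board's underside; z up; +x from the cover's knob side to its hinge side. Box 132 (x) x 96 (y), walls 4, inner floor 16 up, rim 76 up, closed cover's top 121.5. A rubber boot (+y) and a snout (-y) reach 73 from the centre, below the rim
- airbox_hinge (a point): point on the hinge line of the cover, 70 in +x and 76 up from the airbox origin; the hinge line is the airbox y axis
- cover (a joint): angle of the grey cover: 0 shut, grows as its knob side swings up and back, stop at 1.8 rad. 0.16 kg, turns easily, does not stay half-way: let go below about 1.2 rad it falls shut, beyond that it falls open on to its stop and stays there
- cover_knob (a point): centre of the black ball knob (24 mm across) on the cover, with 30 mm from the ball's centre down to the cover. Shut, it is 108 mm on the -x side of the hinge line and 75.5 above it; it goes round the hinge line with the cover. Pinched along the hinge direction the ball turns between the fingers.
- filter: filter plate: orange frame round pleated paper, 120 wide (x) x 12 thick (y) x 82 tall, plus a pull tab on top (44 x 12 x 14.5 tall); 0.12 kg. Origin: centre of underside, z up. Stands mid-box, its x along airbox x, in upright end grooves 15 mm wide (1.5 play); straight up 60 mm clears them. Faces alike. Cover open, its top 36 mm stand above the rim, free on both sides
- filter_mid (a point): middle of the filter's pleated panel, on its mid-plane, 41 above its underside; frame top edge 41 above this point, tab top 55.5 above it; axes as filter
- lamp: yellow LED work lamp with a lit front panel, in a yoke on a weighted foot (steel, 100 x 110); stands loose on the bench, 1.3 kg, top at 192. Origin: bench level under the middle of the front panel, z up, the light shines towards its -x.
- lamp_face (a point): middle of the lit panel (104 wide, 62 tall), on its surface, 150 above the bench; axes as lamp (-x points out of the light)
- oiler: bystander: red bench oil dish with a brass pump stem, 104 mm across, 83 tall; origin at the centre of its underside
- tape: bystander: roll of black insulating tape lying flat, 64 mm across, 19 tall; origin at the centre of its underside
- plug: bystander: spark plug lying down, 72 mm long; origin at the centre of its underside
- ring_spanner: bystander: small combination spanner lying flat, 161 x 22 x 6; origin at the centre of its underside
- file: bystander: short file with a grey-red handle, lying flat, 184 x 20 x 20; origin at the centre of its underside

How it is judged:
By the outcome, as a careful person would: the job done as asked, in the order asked, and still so for the second after the job is handed in, while the arm keeps its last pose, push and grip.
It also fails if it takes over 64 s, if anything falls off the work surface, if the arm or the gripper's body presses on something with over 40 N, if the wrist force passes 120 N, or if a joint passes its speed limit or range.

## Working session

There is one attempt and no reset: what is moved stays moved. The work goes in short steps, Python scripts to look and compute and a tool call to move; the robot and the scene stay as the last step left them, time stands still between calls to the robot, and variables do not carry over. Pictures are saved under pics/ and viewed, about 8 in all and at most 12, crops included, and the job is handed in when it is done.

Besides the shell and the picture viewer there is one more tool, called as name(argument=value, ...) on one line, values as JSON. play_rows: Moves the arm, as the interface text tells. Its arguments: {"type":"object","properties":{"travel":{"type":"array","items":{"type":"array","items":{"type":"number"}}},"angular":{"type":"array","items":{"type":"array","items":{"type":"number"}}},"claw":{"type":"array","items":{"type":"number"}}},"required":["travel","angular","claw"]}

```bash
mkdir -p pics; ls; python3 - <<'E'
from workcell import *
import cv2, numpy as np
o=get_obs(); print({k:np.round(v,3) for k,v in o.items()})
for c in ['side','top']:
    im=get_image(c); cv2.imwrite(f'pics/{c}0.png',im)
    p=camera_params(c); print(c,np.round(p['mtx'],1).tolist(),np.round(-p['R'].T@p['t'],0), np.round(p['R'],3).tolist())
    for th in ['airbox','cover','cover_knob','lamp','lamp_face','filter','oiler','tape','plug','ring_spanner','file','airbox_hinge']:
        try:
            r=search_frame(c,th); print(th,[(np.round(d['location'],0).tolist(),round(d['conf'],2)) for d in r[:2]])
        except Exception as e: print(th,e)
p=camera_params('wrist');print(p)
E
```

```text
pics
{'t': np.float64(0.0), 'qpos': array([ 1.144,  0.424,  1.631,  0.   ,  1.089, -0.019]), 'qvel': array([-0.002,  0.   ,  0.001, -0.001, -0.001,  0.   ]), 'joint_torque': array([ 2.0000e-03, -5.4464e+01, -2.7365e+01,  6.4000e-02,  2.3000e-02,
       -0.0000e+00]), 'ee_pos': array([247.731, 573.494, 403.902]), 'orientation': array([-6.360e-01, -3.076e+00,  2.000e-03]), 'ft_force': array([ 0.255, -0.122,  0.435]), 'moment': array([-0.007, -0.011,  0.063]), 'width': np.float64(87.89)}
side [[369.2, 0.0, 309.9], [0.0, 369.2, 198.1], [0.0, 0.0, 1.0]] [1015. -232.  950.] [[0.55, 0.835, 0.003], [0.707, -0.463, -0.535], [-0.446, 0.296, -0.845]]
airbox [([503.0, -247.0, 118.0], 0.69)]
cover [([482.0, -244.0, 120.0], 0.81), ([498.0, -243.0, 121.0], 0.67)]
cover_knob [([480.0, -240.0, 122.0], 0.85)]
lamp [([505.0, 221.0, 124.0], 0.9)]
lamp_face [([507.0, 218.0, 125.0], 0.93)]
filter []
oiler []
tape [([386.0, -13.0, 19.0], 0.88)]
plug []
ring_spanner [([574.0, 415.0, -0.0], 0.64)]
file [([634.0, 373.0, 11.0], 0.71)]
airbox_hinge [([497.0, -244.0, 120.0], 0.68), ([704.0, 60.0, 32.0], 0.37)]
t
[... 508 characters left out ...]
14.0, -11.0, 14.0], 0.5)]
ring_spanner [([566.0, 414.0, 5.0], 0.63)]
file [([639.0, 378.0, 18.0], 0.65)]
airbox_hinge [([456.0, -221.0, 122.0], 0.76), ([484.0, 220.0, 144.0], 0.72)]
{'mtx': array([[309.70691629,   0.        , 319.90169821],
       [  0.        , 309.70691629, 199.01751011],
       [  0.        ,   0.        ,   1.        ]]), 'T_tool_cam': array([[ 1.41256245e-03, -9.53420143e-01, -3.01642230e-01,
         8.22484782e+01],
       [ 9.99999000e-01,  1.36943871e-03,  3.54428437e-04,
         1.23618716e+00],
       [ 7.51613352e-05, -3.01642429e-01,  9.53421124e-01,
         1.99271086e+01],
       [ 0.00000000e+00,  0.00000000e+00,  0.00000000e+00,
         1.00000000e+00]])}
```

```bash
python3 - <<'E'
import cv2,numpy as np
a=cv2.imread('pics/side0.png');b=cv2.imread('pics/top0.png')
cv2.imwrite('pics/side0b.png',cv2.resize(a,(800,500),interpolation=cv2.INTER_CUBIC))
cv2.imwrite('pics/top0b.png',cv2.resize(b,(800,500),interpolation=cv2.INTER_CUBIC))
E
```

```text
(no output)
```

View pics/side0b.png

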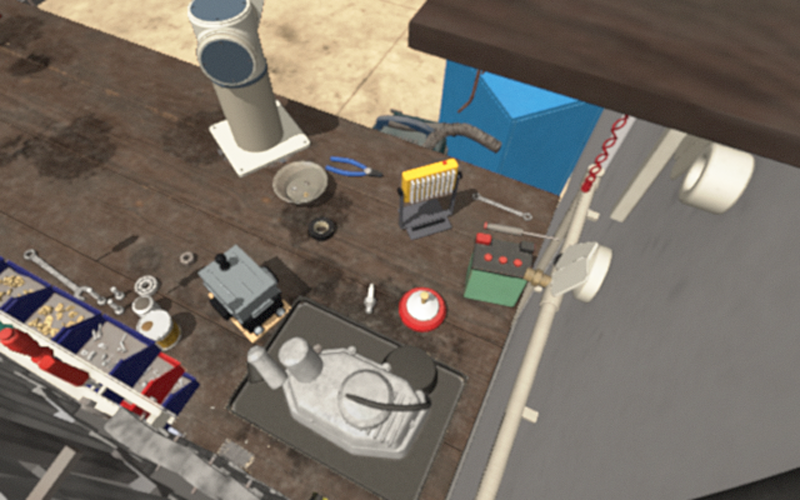

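View pics/top0b.png

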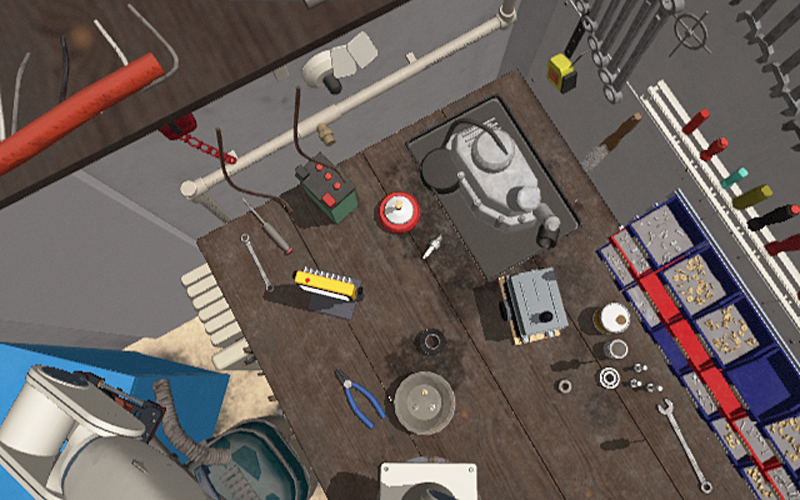

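Side view: grey cover with its knob at about (222,260), lamp at (430,195), heat-sink fins towards the camera. Top view: cover (507-568, 270-338), knob (545,317), and the lamp's bright strip on the robot side at (325,293). Next I'll make an enlarged composite of both.

```bash
python3 - <<'E'
import cv2,numpy as np
a=cv2.imread('pics/side0.png');b=cv2.imread('pics/top0.png')
def crop(im,x,y,w=80,h=60):
    c=cv2.resize(im[y:y+h,x:x+w],(400,300),interpolation=cv2.INTER_CUBIC)
    for i in range(0,w,10):cv2.putText(c,str(x+i),(i*5,8),0,.3,(0,255,255));cv2.line(c,(i*5,10),(i*5,14),(0,255,255))
    for i in range(0,h,10):cv2.putText(c,str(y+i),(0,i*5+4),0,.3,(0,255,255))
    return c
m=np.vstack([np.hstack([crop(b,390,213,80,60),crop(a,155,192,80,60+20)[:300] if 0 else crop(a,155,195,100,75)]),np.hstack([crop(b,220,205),crop(a,310,120,100,75)])])
cv2.imwrite('pics/comp.png',m)
E
```

```text
(no output)
```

View pics/comp.png

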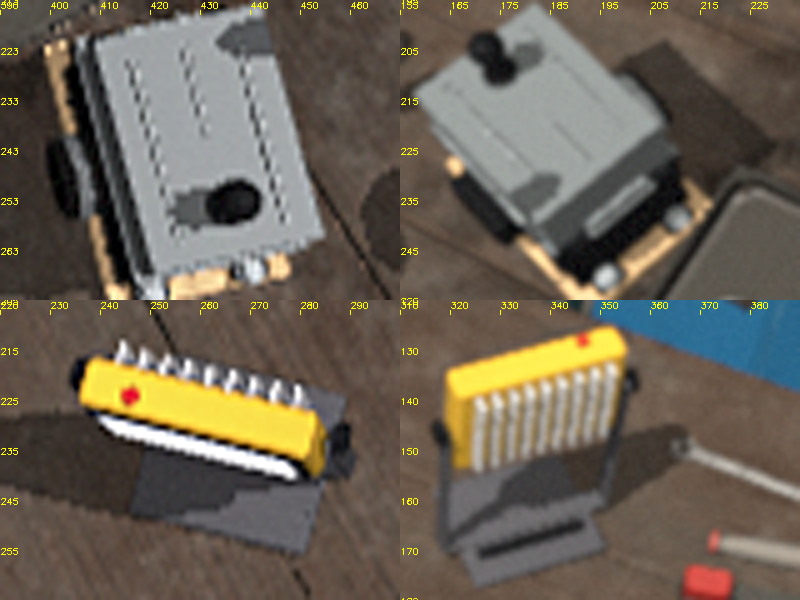

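```bash
cat > h.py <<'E'
import numpy as np,cv2
from workcell import *
from scipy.optimize import least_squares
from scipy.spatial.transform import Rotation as R
def proj(c,X,o=None):
    p=camera_params(c);X=np.atleast_2d(X).astype(float)
    if c!='wrist':
        q=X@p['R'].T+p['t'];q=q@p['mtx'].T;return q[:,:2]/q[:,2:]
    T=p['T_tool_cam'];x=(X-o['ee_pos'])@R.from_rotvec(o['orientation']).as_matrix()
    x=(x-T[:3,3])@T[:3,:3];r=np.hypot(x[:,0],x[:,1]);th=np.arctan2(r,x[:,2])
    return p['mtx'][:2,2]+p['mtx'][0,0]*(x[:,:2]/r[:,None])*th[:,None]
def pose(P,L):
    L=np.atleast_2d(L).astype(float);c,s=np.cos(P[2]),np.sin(P[2])
    return np.c_[P[0]+c*L[:,0]-s*L[:,1],P[1]+s*L[:,0]+c*L[:,1],L[:,2]]
def fit(obs,P0,o=None):
    f=lambda P:np.concatenate([(proj(c,pose(P,l),o)[0]-np.array(uv)) for c,l,uv in obs])
    r=least_squares(f,P0,loss='soft_l1',f_scale=1.5);print(np.round(r.x,3),np.round(r.fun,1).reshape(-1,2).tolist());return r.x
def goto(o,pos,rot=None):
    "units of travel / angular for target TCP pos (mm), rot matrix"
    M=R.from_rotvec(o['orientation']).as_matrix()
    d=M.T@(np.array(pos)-o['ee_pos'])/25
    a=np.zeros(3) if rot is None else R.from_matrix(M.T@rot).as_rotvec()/np.radians(8)
    return np.round(d,3).tolist(),np.round(a,3).tolist()
E
python3 - <<'E'
from h import *
t,s='top','side'
A=fit([(t,(-38,0,151.5),(436.6,253.2)),(s,(-38,0,151.5),(176.8,207)),(t,(82,55,12),(399,221)),(t,(-82,-55,12),(448,267.5)),
 (s,(-82,-55,12),(169,235)),(s,(82,-55,12),(197.5,269.5)),(s,(82,55,12),(231,246))],[480,-240,.25])
# knob triangulation
r=least_squares(lambda X:np.r_[proj(t,X)[0]-[436.6,253.2],proj(s,X)[0]-[176.8,207]],[460,-240,150]);print('knob',r.x,r.fun)
im=cv2.imread('pics/top0.png')
m=(im.min(2)>225);m[:224]=0;m[245:]=0;m[:,:236]=0;m[:,286:]=0
ys,xs=np.nonzero(m);print(len(xs),xs.mean(),ys.mean(),xs.min(),xs.max());C=np.cov(xs,ys);w,v=np.linalg.eigh(C);print(np.sqrt(w*12),v[:,1])
c=np.array([xs.mean(),ys.mean()]);e=v[:,1]*np.sign(v[0,1]);h=np.sqrt(w[1]*12)/2
L=fit([(t,(0,52,150),c-e*h),(t,(0,-52,150),c+e*h)],[490,220,-.2])
for lab,P,X in (('A',A,[(-38,0,151.5),(70,0,76)]),('L',L,[(0,0,150),(-70,0,150)])): print(lab,np.round(pose(P,X)))
o=get_obs();w=get_image('wrist');cv2.imwrite('pics/w0.png',w)
print(proj('wrist',pose(L,[(0,52,181),(0,-52,181),(0,52,119),(0,-52,119)]),o).round(), proj('side',pose(L,[(0,0,150)])))
E
```

```text
[ 4.67054e+02 -2.40883e+02  1.93000e-01] [[0.3, -0.0], [-0.8, -0.4], [-0.2, 0.5], [-0.8, 1.1], [-3.3, -0.9], [2.1, 4.2], [1.4, 1.2]]
knob [ 430.08603791 -247.45085799  149.15330022] [-0.21238798 -0.04929085 -0.19748374  0.03127652]
92 259.57608695652175 233.68478260869566 241 279
[ 7.26461984 38.17274432] [-0.9784699  -0.20638957]
[ 4.78996e+02  2.27325e+02 -2.01000e-01] [[-0.1, -0.0], [0.1, 0.0]]
A [[ 430. -248.  152.]
 [ 536. -227.   76.]]
L [[479. 227. 150.]
 [410. 241. 150.]]
[[195. 439.]
 [140. 431.]
 [205. 407.]
 [153. 403.]] [[340.29810813 140.81356055]]
```

View pics/w0.png

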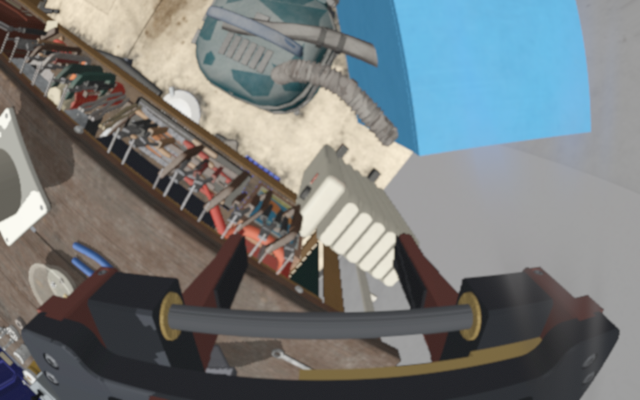

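Knob triangulates to (430,-248,149) against an expected height of 151.5. The lamp's yaw is about -0.20. Now I work out the approach to above the knob.

```bash
cat >> h.py <<'E'
def down(phi): 
    c,s=np.cos(phi),np.sin(phi);return np.array([[c,s,0],[s,-c,0],[0,0,-1]]).T.reshape(3,3).T
A=np.array([467.05,-240.9,.193]);L=np.array([479,227.3,-.201])
E
python3 - <<'E'
from h import *
o=get_obs();print(down(.193))
for p,ph in (((430,100,460),1.4),((400,-248,440),.193),((430,-248,400),.193)): print(goto(o,p,down(ph)))
# engine cylinder triangulation guesses
for uvt,uvs in (((436,186),(204,293)),):
    r=least_squares(lambda X:np.r_[proj('top',X)[0]-uvt,proj('side',X)[0]-uvs],[600,-240,100]);print(r.x,r.fun)
print(proj('top',pose(A,[(168,0,164),(101,0,208),(145,0,198)])),proj('side',pose(A,[(168,0,164),(101,0,208),(145,0,198)])))
E
```

```text
[[ 0.98143324  0.19180405  0.        ]
 [ 0.19180405 -0.98143324  0.        ]
 [ 0.          0.         -1.        ]]
([-14.205, -14.506, -2.212], [-0.0, 0.0, 9.553])
([-18.624, -27.76, -1.412], [0.0, 0.0, 18.197])
([-19.725, -27.284, 0.188], [0.0, 0.0, 18.197])
[ 634.43584773 -283.76451925   57.772693  ] [ 2.64754567  0.68898407  2.20061562 -0.35031266]
[[420.60973682 178.46679136]
 [429.79845611 198.82532696]
 [425.17841469 183.59642973]] [[225.06541677 259.15500864]
 [203.08996764 231.53658578]
 [215.82453463 246.22187141]]
```

play_rows(travel=[[-1, -1, -1], [-3.5, -3.5, -2.2], [-6, -6, -2.2], [-8.5, -8.5, -2.2], [-11, -11, -2.2], [-14.2, -14.5, -2.2], [-15, -17, -2.2], [-16, -19, -2.2], [-16.5, -21, -2], [-17, -23, -1.8], [-17.8, -25, -1.6], [-18.6, -27.5, -1.4], [-18.6, -27.7, -1.4], [-18.6, -27.76, -1.4], [-18.6, -27.76, -1.4], [-18.6, -27.76, -1.4], [-18.6, -27.76, -1.4], [-18.6, -27.76, -1.4]], angular=[[0, 0, 0.6], [0, 0, 1.8], [0, 0, 3], [0, 0, 4.3], [0, 0, 5.6], [0, 0, 7], [0, 0, 8.3], [0, 0, 9.6], [0, 0, 10.9], [0, 0, 12.2], [0, 0, 13.5], [0, 0, 14.8], [0, 0, 16.1], [0, 0, 17.2], [0, 0, 18.2], [0, 0, 18.2], [0, 0, 18.2], [0, 0, 18.2]], claw=[1, 1, 1, 1, 1, 1, 1, 1, 1, 1, 1, 1, 1, 1, 1, 1, 1, 1])

```text
t: 3.6
ee_pos: [399.6, -246.9, 439.8]
orientation: [3.126, 0.307, 0.0]
ft_force: [-0.2, -0.3, 0.0]
width: 88.0
```

```bash
python3 - <<'E'
from h import *
o=get_obs();print(o['ee_pos'],o['orientation'],o['qpos'],o['t'],o['ft_force'])
w=get_image('wrist');cv2.imwrite('pics/w1.png',w)
print(search_frame('wrist','cover_knob')[:2])
m=silhouettes('wrist','cover');print([ (d['conf'],d['mask'].sum()) for d in m])
q=proj('wrist',pose(A,[(-38,0,151.5),(-82,55,12),(-82,-55,12),(82,55,12),(82,-55,12)]),o).round(1);print(q)
for p in q.astype(int): cv2.circle(w,tuple(int(v) for v in p),3,(0,0,255),1)
cv2.imwrite('pics/w1m.png',w)
E
```

```text
[ 399.63970461 -246.9448659   439.84350989] [3.12644325e+00 3.06688786e-01 3.79150928e-04] [-5.78835421e-01  1.46775758e-01  1.92781574e+00  4.52253078e-05
  1.06672337e+00  7.96374534e-01] 3.6 [-0.19318187 -0.29105437  0.02771249]
[{'location': [467.8, -242.7, 124.4], 'conf': 0.87}]
[(0.86, np.int64(13280))]
[[328.2 167.5]
 [284.8 178.1]
 [365.5 178.5]
 [283.4  56. ]
 [368.4  56.8]]
```

View pics/w1m.png

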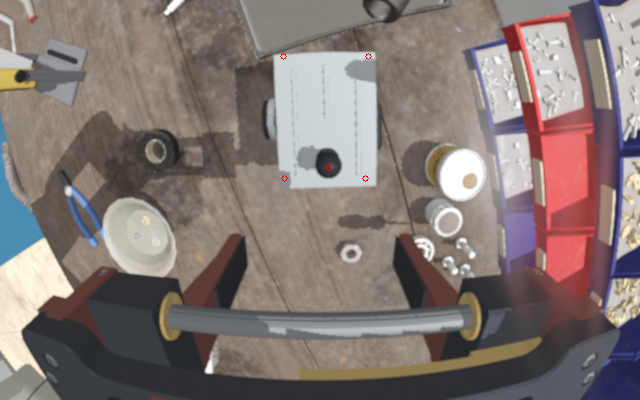

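The knob's ball is at (328,163), 4 px from the prediction, and the cover sits square in the view. Next I refine it.

```bash
python3 - <<'E'
from h import *
o=get_obs();w=cv2.imread('pics/w1.png');g=w.max(2)
m=np.zeros(g.shape,np.uint8);m[140:186,310:348]=(g[140:186,310:348]<50)
n,lab,st,ce=cv2.connectedComponentsWithStats(m);i=1+np.argmax(st[1:,4]);print(st[i],ce[i])
# ball on plane z=151.5
X=least_squares(lambda p:proj('wrist',[p[0],p[1],151.5],o)[0]-ce[i],[430,-248]).x;print('knob',X)
# yaw: cover side edges, symmetric top face corners with free half-sizes
e=[(274,54),(377,52),(279,187.5),(376.5,186.5)]
f=lambda P:np.concatenate([proj('wrist',pose(P[:3],[(sx*P[3],sy*P[4],P[5])]),o)[0]-uv for (sx,sy),uv in zip([(1,1),(1,-1),(-1,1),(-1,-1)],e)])
r=least_squares(lambda P:np.r_[f(P),(P[5]-119)*.3],[470,-240,.19,66,48,119]);print(r.x.round(3),r.fun.round(1))
K=np.r_[X,151.5];ph=r.x[2]
for p in ((K[0],K[1],345),(K[0],K[1],314.5)): print(goto(o,p,down(.193)))
E
```

```text
[317 152  17  24 123] [321.5203252 160.3495935]
knob [ 434.89491702 -241.37581907]
[ 4.69038e+02 -2.40025e+02  2.15000e-01  6.69400e+01  4.94310e+01
  1.19000e+02] [-0.1 -0.3  0.1  0.3  0.1  0.4 -0.1 -0.4 -0. ]
([1.427, 0.046, 3.793], [0.001, -0.001, 0.011])
([1.426, 0.045, 5.013], [0.001, -0.001, 0.011])
```

play_rows(travel=[[0.7, 0.15, 1.2], [1.3, 0.29, 3], [1.3, 0.29, 4.4], [1.3, 0.29, 5], [1.3, 0.29, 5], [1.3, 0.29, 5], [1.3, 0.29, 5], [1.3, 0.29, 5], [1.3, 0.29, 5], [1.3, 0.29, 5]], angular=[[0, 0, 0], [0, 0, 0], [0, 0, 0], [0, 0, 0], [0, 0, 0], [0, 0, 0], [0, 0, 0], [0, 0, 0], [0, 0, 0], [0, 0, 0]], claw=[1, 1, 1, 1, 1, -1, -1, -1, -1, -1])

```text
t: 5.0
ee_pos: [433.0, -248.0, 315.0]
orientation: [3.126, 0.305, 0.001]
ft_force: [-0.7, 0.4, 0.2]
width: 41.0
```

```bash
sed -i 's/^A=.*/A=np.array([470,-240.4,.2]);L=np.array([479,227.3,-.201])/' h.py; python3 - <<'E'
from h import *
o=get_obs();print(o['ee_pos'],o['orientation'],o['ft_force'],o['width'])
Mt=R.from_rotvec(o['orientation']).as_matrix()
p0=o['ee_pos']
for th in np.arange(0.1,1.86,.1):
    a=np.array([-108,75.5]);b=np.array([-108*np.cos(th)+75.5*np.sin(th),108*np.sin(th)+75.5*np.cos(th)])-a
    d=np.array([b[0]*np.cos(A[2]),b[0]*np.sin(A[2]),b[1]]);print(round(th,1),(Mt.T@d/25).round(2).tolist())
E
```

```text
[ 432.97093213 -248.00651525  314.97732151] [3.12645270e+00 3.04970321e-01 5.96367349e-04] [-0.70261067  0.38173345  0.15003762] 41.02593471618876
0.1 [0.32, -0.0, -0.42]
0.2 [0.69, -0.0, -0.8]
0.3 [1.09, -0.01, -1.14]
0.4 [1.52, -0.01, -1.44]
0.5 [1.98, -0.01, -1.7]
0.6 [2.46, -0.01, -1.91]
0.7 [2.96, -0.02, -2.07]
0.8 [3.48, -0.02, -2.18]
0.9 [4.0, -0.02, -2.24]
1.0 [4.53, -0.02, -2.25]
1.1 [5.05, -0.03, -2.2]
1.2 [5.57, -0.03, -2.1]
1.3 [6.07, -0.03, -1.95]
1.4 [6.56, -0.04, -1.75]
1.5 [7.03, -0.04, -1.5]
1.6 [7.47, -0.04, -1.21]
1.7 [7.87, -0.04, -0.87]
1.8 [8.24, -0.05, -0.5]
```

play_rows(travel=[[0, 0, 0], [0, 0, 0], [0, 0, 0], [0, 0, 0], [0, 0, 0], [0, 0, 0]], angular=[[0, 0, 0], [0, 0, 0], [0, 0, 0], [0, 0, 0], [0, 0, 0], [0, 0, 0]], claw=[-1, -1, -1, -1, -1, -1])

```text
t: 5.75
ee_pos: [432.9, -247.8, 314.9]
orientation: [-3.127, -0.305, -0.0]
ft_force: [-0.0, 4.3, 1.2]
width: 22.7
```

play_rows(travel=[[0.15, 0, -0.2], [0.32, 0, -0.42], [0.69, 0, -0.8], [1.09, 0, -1.14], [1.52, 0, -1.44], [1.98, 0, -1.7], [2.46, 0, -1.91], [2.96, 0, -2.07], [2.96, 0, -2.07]], angular=[[0, 0, 0], [0, 0, 0], [0, 0, 0], [0, 0, 0], [0, 0, 0], [0, 0, 0], [0, 0, 0], [0, 0, 0], [0, 0, 0]], claw=[-1, -1, -1, -1, -1, -1, -1, -1, -1])

```text
t: 6.88
ee_pos: [505.9, -231.8, 366.9]
orientation: [-3.123, -0.305, 0.003]
ft_force: [-4.3, 9.9, 1.9]
width: 22.6
```

play_rows(travel=[[0.52, 0, -0.11], [1.04, 0, -0.17], [1.57, 0, -0.18], [2.09, 0, -0.13], [2.61, 0, -0.03], [3.11, 0, 0.12], [3.6, 0, 0.32], [4.07, 0, 0.57], [4.51, 0, 0.86], [4.85, 0, 1.15], [4.85, 0, 1.15]], angular=[[0, 0, 0], [0, 0, 0], [0, 0, 0], [0, 0, 0], [0, 0, 0], [0, 0, 0], [0, 0, 0], [0, 0, 0], [0, 0, 0], [0, 0, 0], [0, 0, 0]], claw=[-1, -1, -1, -1, -1, -1, -1, -1, -1, -1, -1])

```text
t: 8.25
ee_pos: [626.4, -205.1, 338.4]
orientation: [-3.118, -0.305, 0.002]
ft_force: [-0.5, 17.6, 3.9]
width: 22.4
```

play_rows(travel=[[0, 0, 0], [0, 0, 0], [0, 0, 0], [0, 0, 0], [0, 0, 0], [0, 0, 0], [0.1, 0, -1.5], [0.2, 0, -3.5]], angular=[[0, 0, 0], [0, 0, 0], [0, 0, 0], [0, 0, 0], [0, 0, 0], [0, 0, 0], [0, 0, 0], [0, 0, 0]], claw=[0.2, 0.2, 0.2, 0.2, 0.2, 0.2, 0.2, 0.2])

```text
t: 9.25
ee_pos: [631.1, -204.9, 425.3]
orientation: [-3.116, -0.305, 0.007]
ft_force: [0.3, 0.5, -0.3]
width: 52.7
```

```bash
python3 - <<'E'
from h import *
o=get_obs();print(o['ee_pos'],o['orientation'],o['ft_force'],o['width'],o['t'])
for c in ('top','side'):
    cv2.imwrite(f'pics/{c}2.png',get_image(c))
    for th in ('filter','cover_knob'): print(c,th,search_frame(c,th)[:2])
a=cv2.imread('pics/side2.png')[150:330,100:340];b=cv2.imread('pics/top2.png')[130:310,340:580]
cv2.imwrite('pics/c2.png',cv2.resize(np.hstack([a,b]),(800,300),interpolation=cv2.INTER_CUBIC))
for p,ph in (((520,-230,470),.2),(tuple(pose(A,[(-10,0,0)])[0][:2])+(400,),.2)): print(goto(o,p,down(ph)))
E
```

```text
[ 631.12199139 -204.85988888  425.34025282] [-3.11618587 -0.30484498  0.00662975] [ 0.27550307  0.53358778 -0.30871306] 52.72253008936815 9.25
top filter []
top cover_knob [{'location': [568.4, -167.5, 171.4], 'conf': 0.63}]
side filter []
side cover_knob [{'location': [593.7, -211.2, 174.9], 'conf': 0.67}]
([-4.561, 0.106, -1.773], [-0.078, 0.023, -0.036])
([-6.995, 0.159, 1.034], [-0.078, 0.023, -0.036])
```

View pics/c2.png

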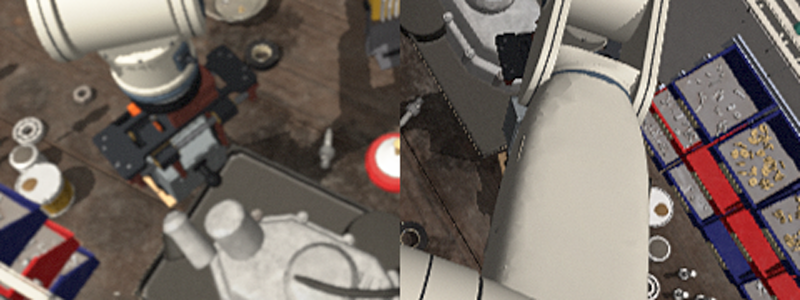

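Cover is standing open behind the gripper, and the orange filter edge shows at side-crop (135,110). Now back over the box for a wrist look.

play_rows(travel=[[0, 0, -0.6], [-1, 0, -1.2], [-3, 0.1, -1.4], [-5, 0.15, -1], [-7, 0.16, -0.6], [-7, 0.16, -0.6], [-7, 0.16, -0.6]], angular=[[0, 0, 0], [0, 0, 0], [0, 0, 0], [-0.08, 0.02, -0.04], [-0.08, 0.02, -0.04], [-0.08, 0.02, -0.04], [-0.08, 0.02, -0.04]], claw=[1, 1, 1, 1, 1, 1, 1])

```text
t: 10.42
ee_pos: [460.7, -243.0, 440.5]
orientation: [3.125, 0.314, 0.003]
ft_force: [0.3, -0.5, 0.0]
width: 88.0
```

```bash
python3 - <<'E'
from h import *
o=get_obs();print(o['ee_pos'].tolist(),o['orientation'].tolist(),o['ft_force'],o['width'],o['t'])
w=get_image('wrist');cv2.imwrite('pics/w3.png',w)
print(search_frame('wrist','filter')[:2],search_frame('wrist','cover_knob')[:1])
m=silhouettes('wrist','filter')
if m: ys,xs=np.nonzero(m[0]['mask']);print(m[0]['conf'],xs.min(),xs.max(),ys.min(),ys.max())
print(proj('wrist',pose(A,[(-22,0,112.5),(22,0,112.5),(-60,0,98),(60,0,98)]),o).round(1))
c=cv2.resize(w[100:400,200:440],(640,800)) if 0 else cv2.resize(w[40:300,200:440],None,fx=2.3,fy=2.3,interpolation=cv2.INTER_CUBIC)
cv2.imwrite('pics/w3c.png',c)
E
```

```text
[460.70762514789516, -243.03813840977486, 440.4753486392258] [3.124507723640248, 0.3137779686700213, 0.003135687082949449] [ 0.25228083 -0.49125959  0.00457482] 88.00566870505124 10.425
[{'location': [472.4, -238.4, 96.8], 'conf': 0.64}] [{'location': [576.2, -215.3, 201.9], 'conf': 0.58}]
0.63 310 324 117 227
[[318.9 199.3]
 [319.  157.7]
 [318.9 227.5]
 [319.  119.3]]
```

View pics/w3c.png

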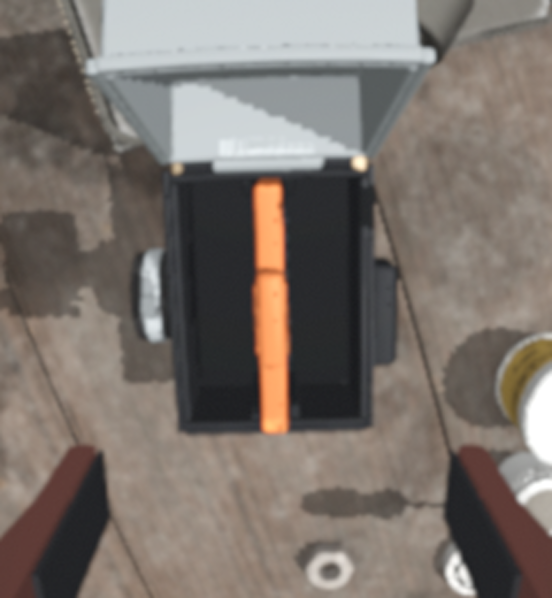

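The cover is wide open and the orange filter runs vertically from (268,181) to (274,432) in the crop, with the tab at about (270,270)-(272,370). Fitting the filter pose next.

```bash
python3 - <<'E'
from h import *
o=dict(ee_pos=np.array([460.708,-243.038,440.475]),orientation=np.array([3.124508,.313778,.0031357]))
w=cv2.imread('pics/w3.png');h=cv2.cvtColor(w,cv2.COLOR_BGR2HSV)
m=((h[...,0]>4)&(h[...,0]<18)&(h[...,1]>150)&(h[...,2]>120));m[:110]=0;m[235:]=0;m[:,:305]=0;m[:,335:]=0
ys,xs=np.nonzero(m);print(ys.min(),ys.max())
for y in range(ys.min(),ys.max()+1,10): print(y,xs[ys==y].min(),xs[ys==y].max(),end=' | ')
ob=[]
row=lambda y:xs[(ys>=y-2)&(ys<=y+2)].mean()
# frame top z=98 ends +-60, tab mid z 112.5
e1,e2=ys.min()-.5,ys.max()+.5
F=fit([('wrist',(60,0,98),(row(ys.min()+3),e1)),('wrist',(-60,0,98),(row(ys.max()-3),e2)),('wrist',(0,0,112.5),(row(178),178))],A,o)
o=get_obs();P=pose(F,[(0,0,0)])[0]
print(P,goto(o,(P[0],P[1],330),down(F[2])),goto(o,(P[0],P[1],265),down(F[2])))
E
```

```text
118 226
118 313 320 | 128 310 322 | 138 310 322 | 148 311 322 | 158 312 322 | 168 310 324 | 178 311 324 | 188 311 324 | 198 312 324 | 208 313 325 | 218 313 325 | [ 4.70963e+02 -2.38312e+02  2.30000e-01] [[-0.5, 0.5], [-0.5, -0.1], [1.1, -0.4]]
[ 470.96285628 -238.31182871    0.        ] ([0.413, -0.097, 4.403], [0.009, -0.009, -0.206]) ([0.41, -0.1, 7.003], [0.009, -0.009, -0.206])
```

play_rows(travel=[[0.2, -0.05, 1.5], [0.4, -0.1, 3.5], [0.41, -0.1, 5.2], [0.41, -0.1, 6.4], [0.41, -0.1, 7], [0.41, -0.1, 7], [0.41, -0.1, 7], [0.41, -0.1, 7], [0.41, -0.1, 7], [0.41, -0.1, 7], [0.41, -0.1, 7], [0.41, -0.1, 7], [0.41, -0.1, 7], [0.41, -0.1, 7], [0.41, -0.1, 7], [0.41, -0.1, 7], [0.41, -0.1, 7]], angular=[[0, 0, -0.18], [0, 0, -0.18], [0, 0, -0.18], [0, 0, -0.18], [0, 0, -0.18], [0, 0, -0.18], [0, 0, -0.18], [0, 0, -0.18], [0, 0, -0.18], [0, 0, -0.18], [0, 0, -0.18], [0, 0, -0.18], [0, 0, -0.18], [0, 0, -0.18], [0, 0, -0.18], [0, 0, -0.18], [0, 0, -0.18]], claw=[1, 1, 1, 1, 0.2, -1, -1, -1, -1, -1, -1, -1, -1, -1, -1, -1, -1])

```text
t: 12.75
ee_pos: [471.0, -238.3, 265.1]
orientation: [3.12, 0.355, 0.002]
ft_force: [-0.7, 0.7, 1.0]
width: 11.9
```

play_rows(travel=[[0, 0, -0.2], [0, 0, -0.6], [0, 0, -1.1], [0, 0, -1.7], [0, 0, -2.4], [0, 0, -3.2], [0, 0, -4.2], [0, 0, -5.4], [0, 0, -6.6], [0, 0, -7.6], [0, 0, -8.2], [0, 0, -8.2], [0, 0, -8.2]], angular=[[0, 0, 0], [0, 0, 0], [0, 0, 0], [0, 0, 0], [0, 0, 0], [0, 0, 0], [0, 0, 0], [0, 0, 0], [0, 0, 0], [0, 0, 0], [0, 0, 0], [0, 0, 0], [0, 0, 0]], claw=[-1, -1, -1, -1, -1, -1, -1, -1, -1, -1, -1, -1, -1])

```text
t: 14.38
ee_pos: [470.3, -238.0, 469.2]
orientation: [3.121, 0.355, 0.0]
ft_force: [0.1, -0.7, -1.0]
width: 11.7
```

```bash
python3 - <<'E'
from h import *
o=get_obs();print(o['ee_pos'],o['orientation'],o['ft_force'],o['width'],o['t'])
print('L yaw',L)
ph=L[2]+np.pi/2
P=pose(L,[(-130,0,0)])[0][:2]
print(P,goto(o,(430,0,475),down(.8)),goto(o,(*P,475),down(ph)))
E
```

```text
[ 470.32089433 -237.96371832  469.2257081 ] [3.12116996e+00 3.55386927e-01 1.73962809e-04] [ 0.12927878 -0.69783367 -1.01176766] 11.737561164948204 14.375
L yaw [ 4.790e+02  2.273e+02 -2.010e-01]
[351.61723559 253.25440872] ([0.568, -9.637, -0.233], [0.002, -0.0, -4.106]) ([-0.209, -20.213, -0.236], [0.002, 0.001, -8.186])
```

play_rows(travel=[[0, -0.7, -0.1], [0.1, -2, -0.24], [0.3, -3.6, -0.24], [0.4, -5.2, -0.24], [0.5, -6.8, -0.24], [0.55, -8.4, -0.24], [0.55, -10, -0.24], [0.5, -11.6, -0.24], [0.4, -13.2, -0.24], [0.3, -14.8, -0.24], [0.1, -16.4, -0.24], [0, -18, -0.24], [-0.1, -19.2, -0.24], [-0.2, -20, -0.24], [-0.21, -20.2, -0.24], [-0.21, -20.2, -0.24], [-0.21, -20.2, -0.24]], angular=[[0, 0, 0], [0, 0, -0.5], [0, 0, -1.1], [0, 0, -1.8], [0, 0, -2.5], [0, 0, -3.2], [0, 0, -3.9], [0, 0, -4.6], [0, 0, -5.3], [0, 0, -6], [0, 0, -6.7], [0, 0, -7.4], [0, 0, -8], [0, 0, -8.19], [0, 0, -8.19], [0, 0, -8.19], [0, 0, -8.19]], claw=[-1, -1, -1, -1, -1, -1, -1, -1, -1, -1, -1, -1, -1, -1, -1, -1, -1])

```text
t: 16.5
ee_pos: [351.7, 252.4, 474.9]
orientation: [2.433, 1.987, -0.001]
ft_force: [-0.3, -0.6, -1.9]
width: 11.8
```

```bash
python3 - <<'E'
from h import *
o=get_obs();print(o['ee_pos'].tolist(),o['orientation'].tolist(),o['ft_force'],o['width'],o['t'])
w=get_image('wrist');cv2.imwrite('pics/w4.png',w);cv2.imwrite('pics/t4.png',get_image('top'));cv2.imwrite('pics/s4.png',get_image('side'))
q=proj('wrist',pose(L,[(0,52,181),(0,-52,181),(0,52,119),(0,-52,119)]),o);print(q.round())
for p in q: cv2.circle(w,(int(p[0]),int(p[1])),3,(0,0,255),1)
cv2.imwrite('pics/w4m.png',w)
E
```

```text
[351.6992185981508, 252.36882612763117, 474.9486619238442] [2.4332581410531593, 1.9865273465024138, -0.0007515750832283866] [-0.33356345 -0.57033554 -1.90115358] 11.769858061863955 16.5
[[456. 143.]
 [443. 244.]
 [433. 136.]
 [425. 222.]]
```

View pics/w4m.png

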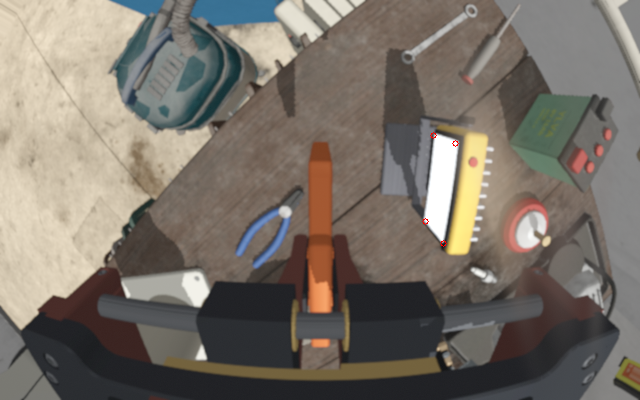

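The lit panel is fully visible with corners about (433,133), (458,141), (426,224), (445,247). The filter hangs straight between the fingers at column ~320.

```bash
python3 - <<'E'
from h import *
o=dict(ee_pos=np.array([351.6992,252.3688,474.9487]),orientation=np.array([2.433258,1.986527,-.00075158]))
w=cv2.imread('pics/w4.png');m=(w.min(2)>225).astype(np.uint8);m[:,:405]=0;m[:,475:]=0;m[:120]=0;m[260:]=0
n,lab,st,ce=cv2.connectedComponentsWithStats(m);i=1+np.argmax(st[1:,4]);print(st[i],ce[i])
cn=max(cv2.findContours((lab==i).astype(np.uint8),0,1)[0],key=cv2.contourArea)
ap=cv2.approxPolyDP(cn,4,True)[:,0];print(ap.tolist())
# mask fit: render quad, compare moments
Ls=[(0,y,z) for y,z in ((52,181),(-52,181),(-52,119),(52,119))]
best=None
def edges(P):
    pts=[]
    for k in range(4):
        a,b=np.array(Ls[k]),np.array(Ls[(k+1)%4]);pts+= [a+(b-a)*t for t in np.linspace(0,1,12)]
    return proj('wrist',pose(P,pts),o)
dt=cv2.distanceTransform((lab!=i).astype(np.uint8),2,5)-cv2.distanceTransform((lab==i).astype(np.uint8),2,5)
f=lambda P:cv2.remap(dt.astype(np.float32),*[edges(P)[:,k].astype(np.float32)[None] for k in (0,1)],cv2.INTER_LINEAR)[0].astype(float)
for P0 in (L,L+[5,-5,.03]):
    r=least_squares(f,P0,loss='soft_l1',diff_step=1e-3);print(r.x,r.cost,f(r.x).round(1)[::4])
E
```

```text
[ 425  135   32  106 2097] [440.57987601 183.7858846 ]
[[435, 135], [425, 220], [442, 240], [456, 141]]
[ 4.79248660e+02  2.29412997e+02 -2.23506292e-01] 8.95930816333253 [ 0.4 -0.2  1.   2.   0.3 -0.2 -0.  -0.2  0.8  1.2 -0.2 -0.9]
[ 4.79468313e+02  2.29461634e+02 -2.34848021e-01] 8.314879893036345 [ 1.5  0.4  0.9  1.9  0.8  0.1  0.4 -0.2  0.1  1.   0.4  0.2]
```

```bash
sed -i 's/L=np.array.*/L=np.array([479.2,228.6,-.22])/' h.py; python3 - <<'E'
from h import *
o=dict(ee_pos=np.array([351.6992,252.3688,474.9487]),orientation=np.array([2.433258,1.986527,-.00075158]))
M=R.from_rotvec(o['orientation']).as_matrix()
W=lambda l:np.array(l)@M.T+o['ee_pos']
print(proj('wrist',W([(60,0,167),(60,0,249),(22,0,152.5),(-60,0,167)]),o).round(1))
w=cv2.imread('pics/w4.png');h=cv2.cvtColor(w,cv2.COLOR_BGR2HSV)
m=((h[...,0]>3)&(h[...,0]<18)&(h[...,1]>150)&(h[...,2]>80));m[:,:295]=0;m[:,345:]=0
ys,xs=np.nonzero(m)
for y in range(ys.min(),ys.max()+1,12): 
  if (ys==y).any(): print(y,xs[ys==y].min(),xs[ys==y].max(),end=' | ')
# also in fixed cams
for c in('top','side'):
    b=cv2.imread(f'pics/{c[0]}4.png');hh=cv2.cvtColor(b,cv2.COLOR_BGR2HSV);mm=((hh[...,0]>3)&(hh[...,0]<18)&(hh[...,1]>170)&(hh[...,2]>90)).astype(np.uint8)
    q=proj(c,W([(sx*60,0,z) for sx in(1,-1) for z in (167,249)]));print(c,q.round(1).tolist())
    x0,y0=np.maximum(q.min(0)-12,0).astype(int);x1,y1=(q.max(0)+12).astype(int)
    yy,xx=np.nonzero(mm[y0:y1,x0:x1]);print(len(xx),(xx+x0).min() if len(xx) else 0,(xx+x0).max() if len(xx) else 0,(yy+y0).min() if len(xx) else 0,(yy+y0).max() if len(xx) else 0)
o=get_obs()
for d,z in ((-110,400),(-70,358)):
    P=pose(L,[(d,0,0)])[0];print(P,goto(o,(P[0],P[1],z),down(L[2]+np.pi/2)))
E
```

```text
[[316.9 155. ]
 [318.  136.9]
 [316.7 240.3]
 [317.4 344.4]]
143 314 326 | 155 311 329 | 167 309 331 | 179 309 331 | 191 309 330 | 203 309 330 | 215 309 330 | 227 310 330 | 239 309 331 | 251 307 333 | 263 308 332 | 275 308 331 | 287 308 332 | 299 308 332 | 311 311 329 | top [[212.6, 274.0], [220.3, 275.5], [263.0, 284.9], [267.2, 285.7]]
63 257 269 281 287
side [[344.7, 61.5], [342.3, 85.6], [303.1, 72.3], [303.5, 96.3]]
325 302 342 62 96
[371.85128057 252.60525854   0.        ] ([0.17, 0.781, 3.004], [0.001, 0.002, 0.131])
[410.88717855 243.87607362   0.        ] ([0.141, 2.38, 4.684], [0.001, 0.002, 0.131])
```

play_rows(travel=[[0.05, 0.2, 0.8], [0.1, 0.5, 1.8], [0.15, 0.75, 2.9], [0.17, 0.8, 3.9], [0.17, 0.85, 4.5], [0.16, 1.1, 4.68], [0.15, 1.5, 4.68], [0.15, 1.9, 4.68], [0.14, 2.2, 4.68], [0.14, 2.35, 4.68], [0.14, 2.38, 4.68], [0.14, 2.38, 4.68], [0.14, 2.38, 4.68], [0.14, 2.38, 4.68], [0.14, 2.38, 4.68]], angular=[[0, 0, 0.13], [0, 0, 0.13], [0, 0, 0.13], [0, 0, 0.13], [0, 0, 0.13], [0, 0, 0.13], [0, 0, 0.13], [0, 0, 0.13], [0, 0, 0.13], [0, 0, 0.13], [0, 0, 0.13], [0, 0, 0.13], [0, 0, 0.13], [0, 0, 0.13], [0, 0, 0.13]], claw=[-1, -1, -1, -1, -1, -1, -1, -1, -1, -1, -1, -1, -1, -1, -1])

```text
t: 18.52
ee_pos: [410.8, 243.9, 358.1]
orientation: [2.451, 1.964, -0.0]
ft_force: [-0.7, 0.2, -1.5]
width: 12.0
```

```bash
python3 - <<'E'
from h import *
o=get_obs();print(o['ee_pos'].tolist(),o['orientation'].tolist(),o['ft_force'],o['width'],o['t'],abs(o['qvel']).max())
M=R.from_rotvec(o['orientation']).as_matrix()
mid=o['ee_pos']+M@[0,0,163+45];d=mid-pose(L,[(0,0,150)])[0]
print('mid in lamp frame',d[0]*np.cos(L[2])+d[1]*np.sin(L[2]),-d[0]*np.sin(L[2])+d[1]*np.cos(L[2]),d[2], 'yaw',np.arctan2(M[1,0],M[0,0])-np.pi/2-L[2])
W=lambda l:np.array(l)@M.T+o['ee_pos']
im={}
for c in('top','side','wrist'):
    im[c]=get_image(c);cv2.imwrite(f'pics/{c}5.png',im[c])
q=proj('side',W([(sx*60,0,z) for sx in(1,-1) for z in (167,249)]));print(q.round(1).tolist())
for p in q: cv2.circle(im['side'],tuple(int(v) for v in p.round()),1,(255,0,255),-1)
a=cv2.resize(im['side'][90:240,270:430],(400,375),interpolation=2);b=cv2.resize(im['wrist'],(400,250));b=np.vstack([b,cv2.resize(im['side'][180:280,130:330],(250,125))[:, :250].repeat(1,0) if 0 else np.pad(cv2.resize(im['side'][180:280,130:330],(250,125)),((0,0),(0,150),(0,0)))])
cv2.imwrite('pics/c5.png',np.hstack([a,b]))
E
```

```text
[410.79416529031573, 243.92774499990088, 358.1194448542978] [2.451385691952414, 1.9642969886926613, -0.00012270808213803955] [-0.67553681  0.21947244 -1.53987113] 11.979632893268324 18.525 0.0018779551181417752
mid in lamp frame -70.06440293935985 -0.020839294809077202 0.1194545051621958 yaw 0.0002707080036139786
[[351.3, 108.2], [348.6, 128.0], [312.4, 118.9], [312.1, 138.5]]
```

View pics/c5.png

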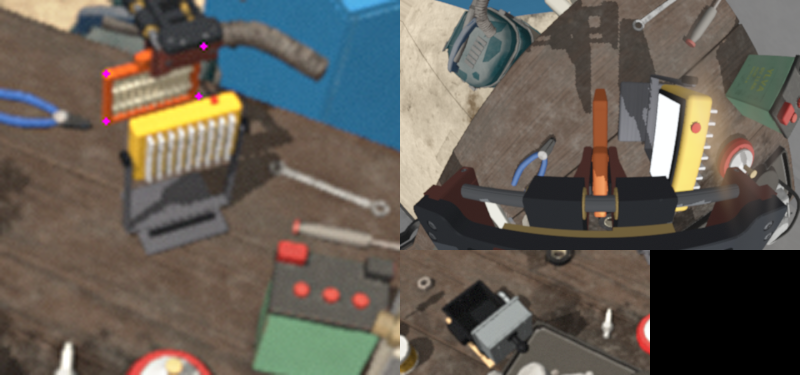

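Filter is upright in front of the lit panel with the corners on the prediction (side crop (105,72)-(197,97)). The cover is open and the lamp stands free of the filter. One last fit of the lamp, from this near view, before closing.

```bash
python3 - <<'E'
from h import *
o=get_obs()
w=cv2.imread('pics/wrist5.png');m=(w.min(2)>225).astype(np.uint8);m[:,:390]=0;m[:,490:]=0;m[:120]=0;m[300:]=0
n,lab,st,ce=cv2.connectedComponentsWithStats(m);i=1+np.argmax(st[1:,4]);print(st[i])
q=proj('wrist',pose(L,[(0,y,z) for y,z in ((52,181),(-52,181),(-52,119),(52,119))]),o);print(q.round(1).tolist())
cn=max(cv2.findContours((lab==i).astype(np.uint8),0,1)[0],key=cv2.contourArea)
print(cv2.approxPolyDP(cn,4,True)[:,0].tolist())
S=[(52,181),(-52,181),(-52,119),(52,119)]
def edges(P,ks=(0,1,3)):
    return proj('wrist',pose(P,[(0,*(np.array(S[k])+(np.array(S[(k+1)%4])-S[k])*t)) for k in ks for t in np.linspace(0.05,.95,12)]),o)
dt=(cv2.distanceTransform((lab!=i).astype(np.uint8),2,5)-cv2.distanceTransform((lab==i).astype(np.uint8),2,5)).astype(np.float32)
f=lambda P:cv2.remap(dt,*[edges(P)[:,k].astype(np.float32)[None] for k in (0,1)],cv2.INTER_LINEAR)[0].astype(float)
r=least_squares(f,L,loss='soft_l1',diff_step=1e-3);print(r.x,r.cost,f(r.x).round(1)[::3])
E
```

```text
[ 401  151   46  132 3914]
[[445.2, 169.0], [421.0, 321.1], [401.0, 274.8], [413.3, 151.1]]
[[415, 151], [401, 275], [405, 281], [428, 282], [446, 168]]
[ 4.80222031e+02  2.33775253e+02 -1.53541160e-01] 250.16226012377575 [-5.  -3.2  0.1  6.4 30.2 18.6  7.8 -3.6  7.9  3.5  3.3  3.8]
```

The fit itself is spoiled because the gripper hides one panel corner. The three visible corners are within 2 px of the prediction, so I'll hand the job in.

```bash
python3 -c "
from workcell import *
print(workorder.close_job()); o=get_obs(); print(o['t'],o['width'],o['ft_force'])"
```

```text
the job is handed in; nothing more can be done
None
the job is handed in; nothing more can be done
```

The job is handed in at about 18.7 s. The cover is swung open to its stop, and the filter is out of its grooves by the pull tab. The arm is holding it upright in front of the lit lamp.

**Filter position:** by arm pose and lamp fit, the filter's middle is 70 mm from the panel. Its offset is below 0.2 mm sideways and in height, with a yaw error near 0. Those figures are no better than the measured lamp pose, which should be good to about 2 mm and 1–2°.

**Grip:** the fingers were at 12.0 mm, the filter's thickness. The vertical force was about -1.5 N, roughly the filter's weight, so nothing else appeared to be touching.

**Pictures:** the last side view showed the cover still open. The filter's corners were on the prediction except the upper right one, which was a few pixels off. The lamp looked undisturbed, but I did not measure the other bench items again.

**Checks that failed or disagreed:**
- **Last lamp fit:** it did not work because the gripper hid one corner of the panel. The three visible corners were still within 2 px of the prediction.
- **Lamp yaw:** the top camera gave -0.20 rad and the wrist camera -0.22 to -0.23. I used -0.22.
- **Cover swing:** the sideways force rose to 18 N because my estimate of the box's yaw was about 0.02–0.03 rad too small. I corrected it before gripping the filter.

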